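# Take up the lever press and mark its travel

### The job

Swing the wooden press's steel lever, by its dark upright knob, to the left until the pad inside firms up, gently and no further, and leave the lever standing there against the pad. Then note how far it travelled: swing the brass marker pointer round until it lies in line with the lever. Do not push the jars and other things around it about.

Things in the scene. Friction and masses are not known exactly. Their poses are not given: they have to be found in the camera images.
- press: Wooden lever press fixed to the table: base board 305 x 300 x 30 mm, closed case on it (154 x 174 mm, top 84 mm above the table). Origin: on the table, under the vertical pivot shared by lever and marker. The case's slotted front faces its -x, 92 mm from the pivot; both arms point out that way. Its y axis points left as seen from the robot.
- lever: The lever: flat steel arm (43 to 49 mm above the table) with an upright wooden knob 20 mm thick, gripped 53 to 107 mm above the table, 150 mm from the pivot. Origin at the pivot, on the table; x axis outwards along the arm. Free swing takes about 3 N at the knob; once on the springy pad, each mm at the knob adds about 2 N. When let go it springs back up to 5 mm and stays against the pad.
- lever_knob (a point): Point on the axis of the lever's knob, 150 mm from the pivot, 85 mm above the table; x axis outwards along the lever, z up. Felt here: firm means 8 to 12 N (at least 8 N on the pad: each 1 N at the knob above the free 3 N gives 2 N on the pad). Above 15 N at the knob (25 N on the pad) it is overpressed.
- marker_knob (a point): Point on the axis of the marker's upright brass knob, 14 mm thick, 36 to 100 mm above the table, 210 mm from the pivot; this point is 80 mm above the table. The marker is a thin brass strip (32 to 36 mm above the table) that passes under the lever; x axis outwards along it, z up.
- marker (a joint): Marker angle (rad); 0 when it points 0.45 rad to the right (-y) of the press's -x axis; grows as it swings left (clockwise from above). Starts at 0.9 to 1.05, left of where the lever firms up. Measured the same way, the lever starts at 0 to 0.1 and meets the unseen pad somewhere between 0.22 and 0.74, different each time. Turning it takes about 2 N at its knob; it stays where it is left.
- jar_1: Bystander: glass jar with dark lid, 63 mm wide, 94 mm high; origin at the centre of its underside.
- spice_jar_1: Bystander: small jar with dark lid, 44 mm wide, 96 mm high; origin at the centre of its underside.
- glass_1: Bystander: grey tumbler, 76 mm wide, 98 mm high; origin at the centre of its underside.
- jar_2: Bystander: glass jar with red lid, 65 mm wide, 97 mm high; origin at the centre of its underside.
- marigold_d: Bystander: yellow flower head, 55 mm wide, 28 mm high, on the press's case; origin at the centre of its underside.

How it is judged:
On the way, in this order (a step that is already met when the one before it is completed fails the run):
1. the lever is pressed firmly onto the pad (at least 8 N at the pad) (contact force between lever and press above 8 N), for 0.2 s.
2. the marker lies in line with the lever, within 0.04 rad (angle between the x axis of lever_knob and the x axis of marker_knob, either way round below 0.04 rad), for 0.2 s.
At the end, for the whole second after the job is handed in: The lever stands still where it was pressed, still bearing on the pad with more than 2 N, and the marker stands still in line with it within 0.04 rad (contact force between lever and press above 2 N and angle between the x axis of lever_knob and the x axis of marker_knob, either way round below 0.04 rad and angular speed of lever below 0.02 rad/s and velocity of joint marker between -0.02 and 0.02 rad/s); the robot touches nothing.
It fails at once if the pad is overpressed: more than 25 N at the pad (about 15 N at the lever's knob) (contact force between lever and press above 25 N).
It fails at once if a bystander is moved by more than 30 mm (distance of any of jar_1, spice_jar_1, glass_1, jar_2, marigold_d from where it was at the start of the episode above 0.03 m).
It also fails if it takes over 64 s, if anything falls off the work surface, if the arm or the gripper's body presses on something with over 40 N, if the wrist force passes 120 N, or if a joint passes its speed limit or range.

### The arm

A 7-joint arm with a two-finger parallel gripper is mounted at the origin on a cart in front of the work surface, level with it; the furniture and walls round the work are solid. World frame = base frame: x ahead of the robot, y to its left, z up, the work surface at z = 0. Lengths are in m, angles in rad, forces in N, time in s.
With the tool pointing down it reaches from about 0.35 to 0.775 m from the base axis. Payload 3.1 kg.
Tool frame: the origin (TCP) lies midway between the tips of the shut fingers; the grasp point (between the pads) lies behind it (bot.hold_point_z is the z of the grasp point in the tool frame, in m); z points along the fingers, y is the line along which they close (so a half turn about z gives the same grasp; the last joint's range is limited). The gripper opens to 85 mm and grips with 20 to 120 N. Pads are 22 mm wide; open, the fingers measure 114 mm over their backs; the gripper's body (76 mm by 85 mm) begins 54 mm behind the grasp point. The pads swing forward as they close: fully open they stand 13 mm farther back than shut.
Start: joints at [1.195, 0.311, 0.014, 1.512, -0.004, 1.319, -0.027], TCP at [0.18, -0.52, 0.231] pointing down, gripper open.
Joint ranges: [-2.7, 2.7], [-0.3, 1.91], [-1.27, 1.3], [0.12, 2.57], [-1.44, 4.58], [0.2, 2.03], [-3.05, 3.05]. Speed limits (rad/s): [2.79, 2.79, 3.14, 3.14, 3.14, 3.14, 3.14].

### API

Orientations are given as a 3x3 rotation matrix whose columns are the frame's x, y, z axes.
In Python, from station import bot, get_image, ticket gives the robot as it stands.
- The arm moves only by the tool drive_tool, never from a script. Its argument "motion" is a list that holds one entry, the list of rows, each a list of 7 numbers: the shift along the tool's x, y, z normalised to -1 to 1, where 1 is 0.025 m, then the turn, a rotation vector about the tool's x, y, z normalised to -1 to 1, where 1 is 0.1 rad, then the opening, from -1 (shut) to 1 (fully open). A call has 1 to 10 rows; each row shifts and turns the commanded pose from where the row before left it, along the tool's axes as they then stand; what a row does not reach is not made up. A row lasts 1/8 s, in which the tool goes at most 62.5 mm and 10.7 degrees, less where a joint would pass 70% of its speed; a pose out of reach is approached as far as the arm can. A call with a number of a shift or a turn outside -1 to 1 is refused whole. A call with a gripper value outside its range is refused whole. The fingers move at their own pace and stop on an object; "force" is the grip in N (left out, the last holds). Time passes only in rows, so rows that do not move let the fingers close. It gives the time, the measured TCP pose, the force, the opening and the grip force at its end, in the units of the state.
- bot.sense(): the state, without advancing time (a new reading comes with each control period).
- get_image(name): name is "scene" or "top" or "wrist"; returns a dict with "pixels" (400x640x3 uint8, red, green, blue), "depth" (400x640 float32, m along the optical axis (not along the pixel's ray), 0 where there is no reading), "vertical_fov" (degrees; the focal length in pixels is half the picture's height over the tangent of half this angle, whatever the lens; pixels are square), "cx", "cy" (the principal point, pixels), "k1" (the pictures are not rectified: a ray, as slopes to the right and down, at radius r is drawn at 1 + k1 r^2 times it, then the intrinsics apply), "xyz" and "rotation" of the camera in the world; the wrist camera has in their place "mount" (4x4, takes a point from camera to tool coordinates, whose origin is the TCP and whose axes are the flange's). Camera axes: x right, y down, z forward; pixel columns grow to the right and rows downward; lengths in m; the calibration is good to about 2 mm. A picture is of the moment at which its call begins: read the wrist's pose just before it.
- ticket.job_done(): hands the job in; it is judged then, once.
The state is a dict: "time_s": time; "qpos": joint angles; "qvel": joint speeds; "joint_torque": joint torques, N m; "position": TCP position; "eef_rot": TCP orientation; "wrist_force": force on the tool from outside, world axes, zero at the start; "torque": the same for the moment, N m; "width": finger opening in m; "grasp_force": force on a finger pad.
Only numpy, scipy, OpenCV 4.12 (cv2) and the standard library are available. Lean on these libraries where they do the work, as an engineer would, in place of code of your own. Each camera call takes 0.05 s, during which the arm holds its last target. There are 200 camera calls.

## Working session

There is one attempt and no reset: what is moved stays moved. The work goes in short steps, Python scripts to look and compute and a tool call to move; the robot and the scene stay as the last step left them, time stands still between calls to the robot, and variables do not carry over. Pictures are saved under pics/ and viewed, at most 10 in all, crops included, and the job is handed in when it is done.

Besides the shell and the picture viewer there is one more tool, called after "Call:" as name([rows], argument=value, ...), one row to a line, values as JSON. drive_tool: Moves the arm, as the interface text tells. Scaled input: -1 to 1 covers 0.025 m each way for a shift and 0.1 rad each way for a turn. Its arguments: {"type":"object","properties":{"motion":{"type":"array","items":{"type":"array","items":{"type":"array","items":{"type":"number"}}}},"force":{"type":"number"}},"required":["motion"]}

```bash
mkdir -p pics; cat > h.py <<'E'
import numpy as np, cv2
from station import bot, get_image, ticket
def cam(name):
    s=bot.sense(); im=get_image(name)
    if 'mount' in im:
        T=np.eye(4);T[:3,:3]=np.array(s['eef_rot']).reshape(3,3);T[:3,3]=s['position'];T=T@np.array(im['mount'])
    else:
        T=np.eye(4);T[:3,:3]=np.array(im['rotation']).reshape(3,3);T[:3,3]=im['xyz']
    f=200/np.tan(np.radians(im['vertical_fov'])/2)
    K=np.array([[f,0,im['cx']],[0,f,im['cy']],[0,0,1.]])
    return im,T,K,np.array([im['k1'],0,0,0.])
def cloud(im,T,K,d):
    v,u=np.mgrid[:400,:640]
    p=cv2.undistortPoints(np.stack([u,v],-1).reshape(-1,1,2).astype(np.float64),K,d).reshape(400,640,2)
    z=im['depth'].astype(float)
    P=np.dstack([p[...,0]*z,p[...,1]*z,z])@T[:3,:3].T+T[:3,3]
    P[z==0]=np.nan
    return P
def save(n,px): cv2.imwrite('pics/'+n,cv2.cvtColor(px,cv2.COLOR_RGB2BGR))
E
python3 - <<'E'
from h import *
for n in ['scene','top']:
    c=cam(n); save(n+'0.png',c[0]['pixels']); P=cloud(*c); np.save(n+'.npy',P); print(n,c[1].round(3).tolist(),c[2][0,0],c[3])
s=bot.sense(); print({k:np.round(v,3).tolist() for k,v in s.items()}, bot.hold_point_z)
E
```

```text
scene [[-0.847, -0.404, 0.347, 0.173], [-0.532, 0.657, -0.534, 0.688], [-0.012, -0.637, -0.771, 1.062], [0.0, 0.0, 0.0, 1.0]] 470.4895011061534 [0.0157531 0.        0.        0.       ]
top [[0.015, -0.998, 0.064, 0.546], [-1.0, -0.015, -0.009, 0.03], [0.01, -0.064, -0.998, 1.28], [0.0, 0.0, 0.0, 1.0]] 515.3936987809413 [-0.17041294  0.          0.          0.        ]
{'time_s': 0.1, 'qpos': [1.195, 0.312, 0.014, 1.513, -0.004, 1.319, -0.027], 'qvel': [0.001, 0.0, 0.0, -0.005, 0.001, 0.001, -0.001], 'joint_torque': [0.001, -38.085, 0.146, -23.124, 0.012, 0.008, -0.0], 'position': [0.18, -0.519, 0.23], 'eef_rot': [[0.945, 0.328, -0.001], [0.328, -0.945, 0.002], [-0.0, -0.002, -1.0]], 'wrist_force': [-0.374, 0.119, -0.629], 'torque': [-0.033, -0.019, 0.003], 'grasp_force': 0.0, 'width': 0.085} -0.0187
```

View pics/scene0.png

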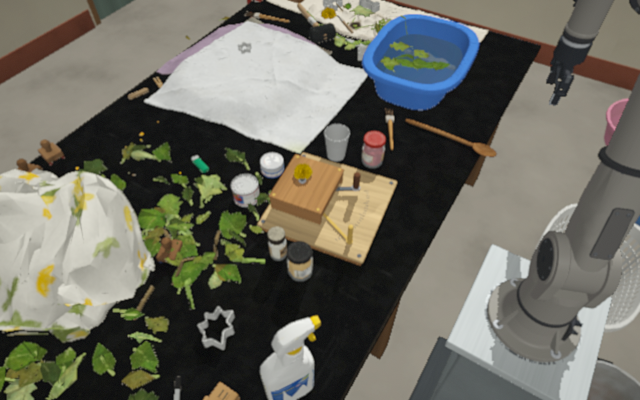

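View pics/top0.png

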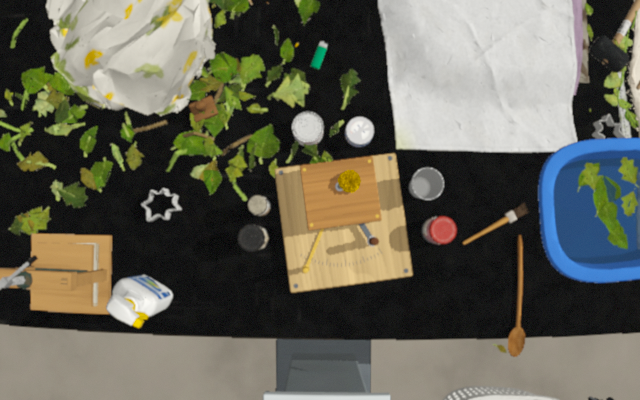

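The top view shows the lever knob at about (373,241), the marker knob at about (307,268), the case at (302-380,158-228), and the jars on both sides. In the scene view the lever knob is at (356,182) and the marker knob at (350,235).

```bash
python3 - <<'E'
from h import *
for n,boxes in {'top':{'lev':(362,228,384,252),'mar':(298,258,318,278)},'scene':{'lev':(345,168,364,194),'mar':(340,222,358,246)}}.items():
    P=np.load(n+'.npy')
    for k,(a,b,c,d) in boxes.items():
        Q=P[b:d,a:c].reshape(-1,3); 
        for lo,hi in ((.06,.09),(.09,.125)):
            q=Q[(Q[:,2]>lo)&(Q[:,2]<hi)]
            if len(q): print(n,k,lo,len(q),q.mean(0).round(4),q.min(0).round(4),q.max(0).round(4))
P=np.load('top.npy')
def rect(a,b,c,d,lo,hi):
    Q=P[b:d,a:c].reshape(-1,3);q=Q[(Q[:,2]>lo)&(Q[:,2]<hi)]
    r=cv2.minAreaRect((q[:,:2]*1000).astype(np.float32));print(r,len(q),np.median(q[:,2]));return cv2.boxPoints(r)
print(rect(295,150,388,232,.078,.09)); print(rect(270,145,420,300,.025,.034))
for k,(a,b,c,d) in {'jar1':(235,220,275,255),'spice':(245,192,275,220),'glass':(405,165,448,203),'jar2':(418,212,460,248),'w1':(288,105,327,148),'w2':(342,112,378,148)}.items():
    Q=P[b:d,a:c].reshape(-1,3);q=Q[Q[:,2]>.08]
    if len(q): print(k,np.median(q,0).round(3),q.min(0).round(3),q.max(0).round(3))
# lever strip
Q=P[200:280,290:390].reshape(-1,3)
E
```

```text
top lev 0.06 9 [ 0.5379 -0.0932  0.0718] [ 0.529  -0.0989  0.0612] [ 0.5455 -0.0907  0.0881]
top lev 0.09 66 [ 0.5361 -0.0997  0.1042] [ 0.5271 -0.1087  0.0901] [ 0.5456 -0.0909  0.1105]
top mar 0.06 6 [0.4711 0.0545 0.075 ] [0.4665 0.0505 0.0692] [0.4735 0.0601 0.0835]
top mar 0.09 29 [0.467  0.0576 0.0988] [0.461  0.0524 0.0932] [0.4727 0.064  0.1074]
scene lev 0.06 52 [ 0.5341 -0.0963  0.0763] [ 0.5272 -0.1054  0.06  ] [ 0.5435 -0.0903  0.0895]
scene lev 0.09 56 [ 0.5354 -0.0999  0.1033] [ 0.5261 -0.1127  0.0915] [ 0.5458 -0.0908  0.1117]
scene mar 0.06 35 [0.4659 0.0589 0.0749] [0.461  0.0544 0.0604] [0.4741 0.0621 0.0898]
scene mar 0.09 29 [0.4671 0.0566 0.099 ] [0.4619 0.0484 0.0901] [0.4737 0.063  0.1055]
((647.7928466796875, -22.073959350585938), (154.16763305664062, 174.3511199951172), 8.524049758911133) 4431 0.08343056000805671
[[ 558.639      52.71292 ]
 [ 584.4821   -119.712265]
 [ 736.9467    -96.86084 ]
 [ 711.1036     75.56435 ]]
((608.3548583984375, -50.65306091308594), (350.98291015625, 356.7561950683594), 8.409377098083496) 9355 0.029433436916388667
[[ 408.6633    100.142456]
 [ 460.83713  -252.77805 ]
 [ 808.0464   -201.44858 ]
 [ 755.87256   151.47192 ]]
jar1 [0.539 0.183 0.093] [0.509 0.152 0.082] [0.569 0.213 0.101]
spice [0.616 0.17  0.095] [0.595 0.15  0.081] [0.636 0.192 0.102]
glass [ 0.678 -0.242  0.094] [ 0.635 -0.263  0.08 ] [ 0.711 -0.188  0.101]
jar2 [ 0.564 -0.259  0.096] [ 0.533 -0.291  0.085] [ 0.594 -0.23   0.103]
```

Checks agree: the pivot is at about (0.663,-0.020), the lever knob is 150 mm from it, and the marker knob is 210 mm. Press yaw is 0.149, lever q is about 0.037 and marker q about 0.974. I'll push with shut fingers. The current tool -y axis lies nearly along the swing direction.

Call:
drive_tool([
  [[1,-0.5,0,0,0,0,-1],[1,-0.5,0,0,0,0,-1],[1,-0.5,0,0,0,0,-1],[1,-0.5,0,0,0,0,-1],[1,-0.5,0,0,0,0,-1],[1,-0.5,0,0,0,0,-1],[1,-0.5,0,0,0,0,-1],[1,-0.5,0,0,0,0,-1],[1,-0.5,0,0,0,0,-1],[1,-0.5,0,0,0,0,-1]],
], force=30)

```text
time_s: 1.35
position: [0.3757, -0.3187, 0.2308]
eef_rot: [[0.945, 0.328, -0.001], [0.328, -0.945, 0.001], [-0.001, -0.001, -1.0]]
wrist_force: [0.1, 0.8, 0.1]
width: -0.0
grasp_force: 0.0
```

Call:
drive_tool([
  [[1,-0.5,0,0,0,0,-1],[1,-0.5,0,0,0,0,-1],[1,-0.5,0,0,0,0,-1],[1,-0.5,0,0,0,0,-1],[1,-0.5,0,0,0,0,-1],[1,-0.5,0,0,0,0,-1],[1,-0.5,0,0,0,0,-1],[1,-0.5,0,0,0,0,-1],[1,-0.5,0,0,0,0,-1],[0,0,0,0,0,0,-1]],
])

```text
time_s: 2.6
position: [0.5521, -0.1365, 0.2305]
eef_rot: [[0.943, 0.332, -0.001], [0.332, -0.943, 0.002], [0.0, -0.002, -1.0]]
wrist_force: [-0.9, -0.6, -0.6]
width: 0.0001
grasp_force: 0.0
```

Call:
drive_tool([
  [[-0.1,0.1,0.8,0,0,0,-1],[0,0,0.8,0,0,0,-1],[0,0,0.8,0,0,0,-1],[0,0,0.8,0,0,0,-1],[0,0,0.8,0,0,0,-1],[0,0,0.8,0,0,0,-1],[0,0,0.8,0,0,0,-1],[0,0,0.8,0,0,0,-1],[0,0,0.2,0,0,0,-1],[0,0,0,0,0,0,-1]],
])

```text
time_s: 3.85
position: [0.5492, -0.1436, 0.0663]
eef_rot: [[0.945, 0.327, -0.001], [0.327, -0.945, -0.0], [-0.001, 0.0, -1.0]]
wrist_force: [-0.5, -0.2, 0.5]
width: 0.0
grasp_force: 0.0
```

```bash
python3 - <<'E'
from h import *
c=cam('wrist'); save('w1.png',c[0]['pixels'])
print(bot.sense()['position'],bot.sense()['wrist_force'])
E
```

```text
[ 0.54978977 -0.14342111  0.06685582] [-0.17421053  0.04838987 -0.04733875]
```

View pics/w1.png

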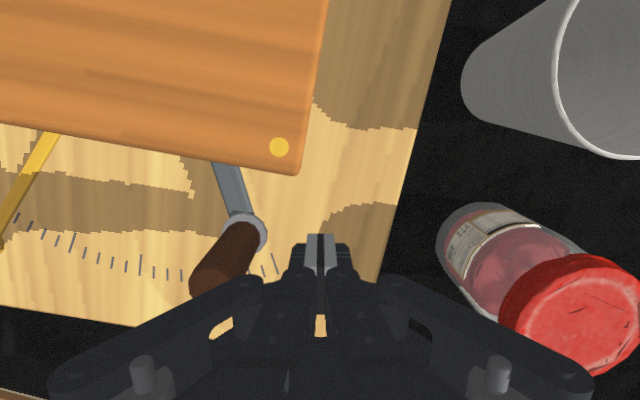

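Shut fingers stand right of the dark knob (about (228,265)) at the correct depth, clear of the jars. I'll raise them slightly and approach.

Call:
drive_tool([
  [[0,0,-0.4,0,0,0,-1],[0,-0.3,0,0,0,0,-1],[0,-0.3,0,0,0,0,-1],[-0.02,-0.2,0,0,0,0,-1],[-0.02,-0.2,0,0,0,0,-1],[-0.02,-0.15,0,0,0,0,-1],[-0.02,-0.1,0,0,0,0,-1],[-0.02,-0.1,0,0,0,0,-1],[-0.02,-0.1,0,0,0,0,-1],[0,0,0,0,0,0,-1]],
])

```text
time_s: 5.15
position: [0.5345, -0.1091, 0.076]
eef_rot: [[0.945, 0.328, -0.001], [0.328, -0.945, 0.0], [-0.001, -0.001, -1.0]]
wrist_force: [-1.1, -4.4, 1.2]
width: 0.0001
grasp_force: 1.4
```

Call:
drive_tool([
  [[0,-0.08,0,0,0,0,-1],[0,-0.08,0,0,0,0,-1],[0,0,0,0,0,0,-1]],
])

```text
time_s: 5.52
position: [0.5333, -0.1052, 0.076]
eef_rot: [[0.945, 0.328, -0.001], [0.328, -0.945, 0.001], [-0.0, -0.001, -1.0]]
wrist_force: [-0.2, -3.6, -0.3]
width: -0.0001
grasp_force: 1.4
```

```bash
cat > q.py <<'E'
from h import *
c=cam('top'); P=cloud(*c)
rgb=c[0]['pixels']
piv=np.array([.6626,-.0199])
Q=P.reshape(-1,3)
r=np.linalg.norm(Q[:,:2]-piv,axis=1)
for n,R,lo,hi in (('lev',.15,.095,.112),('mar',.21,.085,.105)):
    ph=np.arctan2(-(Q[:,1]-piv[1]),-(Q[:,0]-piv[0]))
    m=(abs(r-R)<.013)&(Q[:,2]>lo)&(Q[:,2]<hi)&(abs(ph)<.75)
    print(n,m.sum(),Q[m].mean(0).round(4), 'q',(.599-ph[m].mean()).round(3),(.599-ph[m].max()).round(3),(.599-ph[m].min()).round(3))
s=bot.sense();print(s['position'],s['wrist_force'],'along',-s['wrist_force']@np.array([-.328,.945,0]))
E
python3 q.py
```

```text
q.py:10: RuntimeWarning: Mean of empty slice.
  print(n,m.sum(),Q[m].mean(0).round(4), 'q',(.599-ph[m].mean()).round(3),(.599-ph[m].max()).round(3),(.599-ph[m].min()).round(3))
  ret = um.true_divide(
  ret = ret.dtype.type(ret / rcount)
Traceback (most recent call last):
  File "q.py", line 10, in <module>
    print(n,m.sum(),Q[m].mean(0).round(4), 'q',(.599-ph[m].mean()).round(3),(.599-ph[m].max()).round(3),(.599-ph[m].min()).round(3))
                                                                                  ~~~~~~~~~^^
ValueError: zero-size array to reduction operation maximum which has no identity
```

Call:
drive_tool([
  [[0,-0.08,0,0,0,0,-1],[0,-0.08,0,0,0,0,-1],[0,-0.08,0,0,0,0,-1],[0,0,0,0,0,0,-1]],
])

```text
time_s: 6.08
position: [0.5316, -0.0994, 0.0763]
eef_rot: [[0.945, 0.328, 0.0], [0.328, -0.945, 0.001], [0.0, -0.001, -1.0]]
wrist_force: [-0.5, -4.3, -0.8]
width: 0.0002
grasp_force: 1.2
```

Call:
drive_tool([
  [[0,-0.08,0,0,0,0,-1],[0,-0.08,0,0,0,0,-1],[0,0,0,0,0,0,-1]],
])

```text
time_s: 6.45
position: [0.5303, -0.0958, 0.0763]
eef_rot: [[0.945, 0.328, 0.0], [0.328, -0.945, 0.0], [0.0, -0.0, -1.0]]
wrist_force: [-0.4, -3.2, -0.4]
width: 0.0003
grasp_force: 1.3
```

Call:
drive_tool([
  [[0,-0.08,0,0,0,0,-1],[0,-0.08,0,0,0,0,-1],[0,0,0,0,0,0,-1]],
])

```text
time_s: 6.82
position: [0.529, -0.092, 0.0763]
eef_rot: [[0.945, 0.328, 0.0], [0.328, -0.945, 0.0], [0.0, -0.0, -1.0]]
wrist_force: [-0.4, -3.1, 0.2]
width: -0.0002
grasp_force: 1.2
```

Call:
drive_tool([
  [[0,-0.08,0,0,0,0,-1],[0,-0.08,0,0,0,0,-1],[0,0,0,0,0,0,-1]],
])

```text
time_s: 7.2
position: [0.5277, -0.0883, 0.0763]
eef_rot: [[0.945, 0.328, -0.0], [0.328, -0.945, 0.0], [0.0, -0.0, -1.0]]
wrist_force: [-1.2, -2.6, -0.3]
width: -0.0002
grasp_force: 1.2
```

Call:
drive_tool([
  [[0.02,-0.09,0,0,0,0,-1],[0.02,-0.09,0,0,0,0,-1],[0,0,0,0,0,0,-1]],
])

```text
time_s: 7.58
position: [0.5272, -0.0836, 0.0763]
eef_rot: [[0.945, 0.328, 0.0], [0.328, -0.945, 0.0], [0.0, -0.0, -1.0]]
wrist_force: [-1.7, -2.6, -0.3]
width: -0.0
grasp_force: 1.1
```

Call:
drive_tool([
  [[0.0,-0.09,0,0,0,0,-1],[0.0,-0.09,0,0,0,0,-1],[0,0,0,0,0,0,-1]],
])

```text
time_s: 7.95
position: [0.5257, -0.0792, 0.0763]
eef_rot: [[0.945, 0.328, 0.0], [0.328, -0.945, 0.001], [0.0, -0.001, -1.0]]
wrist_force: [-0.0, -2.8, -0.7]
width: 0.0003
grasp_force: 1.1
```

Call:
drive_tool([
  [[0.01,-0.09,0,0,0,0,-1],[0.01,-0.09,0,0,0,0,-1],[0,0,0,0,0,0,-1]],
])

```text
time_s: 8.32
position: [0.5245, -0.075, 0.0763]
eef_rot: [[0.945, 0.328, -0.0], [0.328, -0.945, 0.0], [-0.0, -0.001, -1.0]]
wrist_force: [-0.7, -2.4, -0.1]
width: -0.0001
grasp_force: 1.1
```

Call:
drive_tool([
  [[0.01,-0.09,0,0,0,0,-1],[0.01,-0.09,0,0,0,0,-1],[0,0,0,0,0,0,-1]],
])

```text
time_s: 8.7
position: [0.5235, -0.0706, 0.0763]
eef_rot: [[0.945, 0.328, -0.0], [0.328, -0.945, 0.0], [-0.0, -0.0, -1.0]]
wrist_force: [-0.3, -3.3, 0.9]
width: 0.0
grasp_force: 1.1
```

Call:
drive_tool([
  [[0.02,-0.09,0,0,0,0,-1],[0.02,-0.09,0,0,0,0,-1],[0,0,0,0,0,0,-1]],
])

```text
time_s: 9.07
position: [0.5232, -0.0659, 0.0763]
eef_rot: [[0.945, 0.328, -0.0], [0.328, -0.945, 0.001], [0.0, -0.0, -1.0]]
wrist_force: [-0.7, -2.8, -0.0]
width: 0.0003
grasp_force: 1.0
```

Call:
drive_tool([
  [[0.02,-0.09,0,0,0,0,-1],[0.02,-0.09,0,0,0,0,-1],[0,0,0,0,0,0,-1]],
])

```text
time_s: 9.45
position: [0.5227, -0.0613, 0.0763]
eef_rot: [[0.945, 0.328, 0.0], [0.328, -0.945, 0.001], [0.0, -0.0, -1.0]]
wrist_force: [0.2, -2.4, 0.0]
width: 0.0
grasp_force: 1.0
```

Call:
drive_tool([
  [[0.03,-0.09,0,0,0,0,-1],[0.03,-0.09,0,0,0,0,-1],[0,0,0,0,0,0,-1]],
])

```text
time_s: 9.82
position: [0.5226, -0.0566, 0.0763]
eef_rot: [[0.945, 0.328, 0.0], [0.328, -0.945, 0.001], [0.0, -0.0, -1.0]]
wrist_force: [-0.9, -3.4, 0.9]
width: 0.0001
grasp_force: 1.0
```

Call:
drive_tool([
  [[0.03,-0.09,0,0,0,0,-1],[0.03,-0.09,0,0,0,0,-1],[0,0,0,0,0,0,-1]],
])

```text
time_s: 10.2
position: [0.5225, -0.0518, 0.0763]
eef_rot: [[0.945, 0.328, 0.0], [0.328, -0.945, 0.001], [0.0, -0.001, -1.0]]
wrist_force: [-1.1, -3.1, 0.5]
width: -0.0003
grasp_force: 1.0
```

Call:
drive_tool([
  [[0.03,-0.09,0,0,0,0,-1],[0.03,-0.09,0,0,0,0,-1],[0,0,0,0,0,0,-1]],
])

```text
time_s: 10.58
position: [0.5225, -0.0471, 0.0763]
eef_rot: [[0.945, 0.328, 0.0], [0.328, -0.945, 0.001], [0.0, -0.0, -1.0]]
wrist_force: [-0.4, -2.1, 0.2]
width: 0.0
grasp_force: 1.0
```

Call:
drive_tool([
  [[0.03,-0.09,0,0,0,0,-1],[0.03,-0.09,0,0,0,0,-1],[0,0,0,0,0,0,-1]],
])

```text
time_s: 10.95
position: [0.5224, -0.0425, 0.0763]
eef_rot: [[0.945, 0.328, 0.0], [0.328, -0.945, 0.0], [0.0, -0.0, -1.0]]
wrist_force: [-0.7, -2.4, 0.5]
width: 0.0003
grasp_force: 1.1
```

Call:
drive_tool([
  [[0.04,-0.09,0,0,0,0,-1],[0.04,-0.09,0,0,0,0,-1],[0,0,0,0,0,0,-1]],
])

```text
time_s: 11.32
position: [0.5224, -0.04, 0.0763]
eef_rot: [[0.945, 0.327, -0.001], [0.327, -0.945, -0.003], [-0.002, 0.002, -1.0]]
wrist_force: [-2.6, -6.4, 0.6]
width: 0.0003
grasp_force: 2.6
```

Call:
drive_tool([
  [[0,0,0,0,0,0,-1]],
])

```text
time_s: 11.45
position: [0.5224, -0.04, 0.0762]
eef_rot: [[0.945, 0.326, -0.001], [0.326, -0.945, -0.003], [-0.002, 0.002, -1.0]]
wrist_force: [-1.5, -6.2, 0.2]
width: 0.0003
grasp_force: 2.6
```

```bash
python3 - <<'E'
from h import *
F=[];p=[]
for i in range(6):
    get_image('top'); s=bot.sense(); F.append(s['wrist_force']);p.append(s['position'])
print(np.round(F,2),np.round(p,4))
E
```

```text
[[-1.79 -6.93  0.24]
 [-2.04 -6.15  1.04]
 [-0.9  -6.05  0.93]
 [-1.29 -6.34  0.71]
 [-2.22 -6.02  0.14]
 [-2.91 -4.96  1.85]] [[ 0.5224 -0.04    0.0763]
 [ 0.5224 -0.0401  0.0763]
 [ 0.5224 -0.04    0.0763]
 [ 0.5224 -0.04    0.0763]
 [ 0.5224 -0.04    0.0763]
 [ 0.5224 -0.04    0.0763]]
```

Call:
drive_tool([
  [[0.02,-0.08,0,0,0,0,-1],[0,0,0,0,0,0,-1],[0,0,0,0,0,0,-1]],
])

```text
time_s: 12.12
position: [0.5223, -0.0392, 0.0763]
eef_rot: [[0.945, 0.326, -0.001], [0.326, -0.945, -0.004], [-0.002, 0.004, -1.0]]
wrist_force: [-1.2, -7.8, 1.0]
width: -0.0
grasp_force: 3.4
```

Call:
drive_tool([
  [[0.02,-0.08,0,0,0,0,-1],[0,0,0,0,0,0,-1],[0,0,0,0,0,0,-1]],
])

```text
time_s: 12.5
position: [0.5222, -0.0383, 0.0763]
eef_rot: [[0.946, 0.325, -0.001], [0.325, -0.946, -0.005], [-0.002, 0.005, -1.0]]
wrist_force: [-0.8, -9.3, 0.5]
width: 0.0001
grasp_force: 4.1
```

```bash
python3 - <<'E'
from h import *
F=[]
for i in range(5):
    get_image('top'); s=bot.sense(); F.append(s['wrist_force'])
print(np.mean(F,0),s['position'])
E
```

```text
[-1.2879431  -9.48154167  0.62377044] [ 0.52225688 -0.03823407  0.07631933]
```

About 9.5 N held, within the firm range. Back off slowly, then lift.

Call:
drive_tool([
  [[0,0.06,0,0,0,0,-1],[0,0.06,0,0,0,0,-1],[0,0.08,0,0,0,0,-1],[0,0.08,0,0,0,0,-1],[0,0.1,0,0,0,0,-1],[0,0.2,0,0,0,0,-1],[0,0.3,0,0,0,0,-1],[-0.3,0.5,0,0,0,0,-1],[-0.3,0.5,0,0,0,0,-1],[0,0,-0.5,0,0,0,-1]],
])

```text
time_s: 14.0
position: [0.522, -0.0859, 0.0881]
eef_rot: [[0.946, 0.324, -0.003], [0.324, -0.946, -0.001], [-0.003, -0.0, -1.0]]
wrist_force: [0.4, -0.3, 0.7]
width: -0.0001
grasp_force: 0.0
```

Call:
drive_tool([
  [[0,0,-1,0,0,0,-1],[0,0,-1,0,0,0,-1],[0,0.8,-1,0,0,0,-1],[0,1,-1,0,0,0,-1],[0,1,0,0,0,0,-1],[0,1,0,0,0,0,-1],[0,1,0,0,0,0,-1],[0,0,0,0,0,0,-1]],
])

```text
time_s: 15.0
position: [0.563, -0.1989, 0.1893]
eef_rot: [[0.946, 0.324, 0.001], [0.324, -0.946, -0.001], [0.0, 0.001, -1.0]]
wrist_force: [0.6, -0.5, -0.5]
width: 0.0
grasp_force: 0.0
```

```bash
python3 q.py; python3 - <<'E'
from h import *
px=cam('top')[0]['pixels'][130:310,230:470]
save('t2.png',cv2.resize(px,None,fx=3,fy=3))
E
```

```text
lev 61 [ 0.5127 -0.0168  0.1054] q 0.62 0.552 0.677
mar 29 [0.4674 0.0574 0.0981] q 0.976 0.947 1.005
[ 0.5629171  -0.196586    0.18921204] [-0.62538952  0.63412673  0.75558244] along -0.8043775253886751
```

View pics/t2.png

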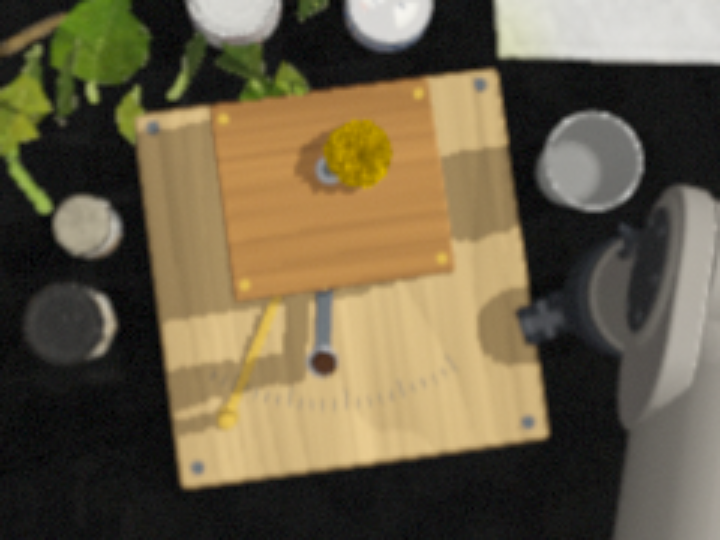

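Lever stands at q≈0.62 at crop pixel (322,362), and the marker is at (228,420). Nothing else has moved. Next I'll go over to the left of the marker knob, turning the tool so it lines up.

Call:
drive_tool([
  [[0.05,-1,0,0,0,0,-1],[0.05,-1,0,0,0,0,-1],[0.05,-1,0,0,0,0,-1],[0.05,-1,0,0,0,0,-1],[0.05,-1,0,0,0,0,-1],[0.05,-1,0,0,0,0,-1],[0.05,-1,0,0,0,0,-1],[0.05,-1,0,0,0,0,-1],[0.05,-1,0,0,0,0,-1],[0.05,-1,0,0,0,0,-1]],
])

```text
time_s: 16.35
position: [0.4916, 0.0465, 0.1892]
eef_rot: [[0.944, 0.331, 0.0], [0.331, -0.944, 0.001], [0.0, -0.001, -1.0]]
wrist_force: [-0.9, 0.1, -0.8]
width: -0.0002
grasp_force: 0.0
```

Call:
drive_tool([
  [[0,-1,0,0,0,0,-1],[0,-1,0,0,0,0,-1],[0,-0.25,0,0,0,0.8,-1],[0,0,0,0,0,0.9,-1],[0,0,0,0,0,0.9,-1],[0,0,0,0,0,0.9,-1],[0,0,0,0,0,0.9,-1],[0,0,0,0,0,0.9,-1],[0,0,0,0,0,0,-1],[0,0,0,0,0,0,-1]],
])

```text
time_s: 17.6
position: [0.4739, 0.0977, 0.189]
eef_rot: [[0.981, -0.192, 0.0], [-0.192, -0.981, 0.0], [0.0, -0.0, -1.0]]
wrist_force: [-0.1, 0.3, -0.1]
width: 0.0002
grasp_force: 0.0
```

Call:
drive_tool([
  [[0,0,0.9,0,0,0,-1],[0,0,0.9,0,0,0,-1],[0,0,0.9,0,0,0,-1],[0,0,0.9,0,0,0,-1],[0,0,0.9,0,0,0,-1],[0,0,0,0,0,0,-1],[0,0.3,0,0,0,0,-1],[0,0.2,0,0,0,0,-1],[-0.03,0.2,0,0,0,0,-1],[-0.03,0.2,0,0,0,0,-1]],
])

```text
time_s: 18.85
position: [0.469, 0.0751, 0.0768]
eef_rot: [[0.981, -0.195, 0.002], [-0.195, -0.981, 0.001], [0.001, -0.001, -1.0]]
wrist_force: [0.6, 1.8, 1.2]
width: -0.0001
grasp_force: 1.0
```

Call:
drive_tool([
  [[-0.03,0.25,0,0,0,0,-1],[-0.03,0.25,0,0,0,0,-1],[0,0.25,0,0,0,0,-1],[0,0.25,0,0,0,0,-1],[0.03,0.25,0,0,0,0,-1],[0.03,0.25,0,0,0,0,-1],[0.03,0.25,0,0,0,0,-1],[0.03,0.25,0,0,0,0,-1],[0,0.1,0,0,0,0,-1],[0,0,0,0,0,0,-1]],
])

```text
time_s: 20.1
position: [0.4601, 0.0224, 0.0763]
eef_rot: [[0.981, -0.195, 0.001], [-0.195, -0.981, -0.001], [0.001, 0.001, -1.0]]
wrist_force: [-0.8, -0.4, -0.6]
width: 0.0001
grasp_force: 0.0
```

```bash
python3 q.py; python3 - <<'E'
from h import *
px=cam('scene')[0]['pixels'][110:290,230:470]
save('s3.png',cv2.resize(px,None,fx=3,fy=3))
E
```

```text
lev 60 [ 0.5127 -0.0169  0.1054] q 0.619 0.554 0.676q.py:10: RuntimeWarning: Mean of empty slice.
  print(n,m.sum(),Q[m].mean(0).round(4), 'q',(.599-ph[m].mean()).round(3),(.599-ph[m].max()).round(3),(.599-ph[m].min()).round(3))
  ret = um.true_divide(
  ret = ret.dtype.type(ret / rcount)
Traceback (most recent call last):
  File "q.py", line 10, in <module>
    print(n,m.sum(),Q[m].mean(0).round(4), 'q',(.599-ph[m].mean()).round(3),(.599-ph[m].max()).round(3),(.599-ph[m].min()).round(3))
                                                                                  ~~~~~~~~~^^
ValueError: zero-size array to reduction operation maximum which has no identity
```

View pics/s3.png

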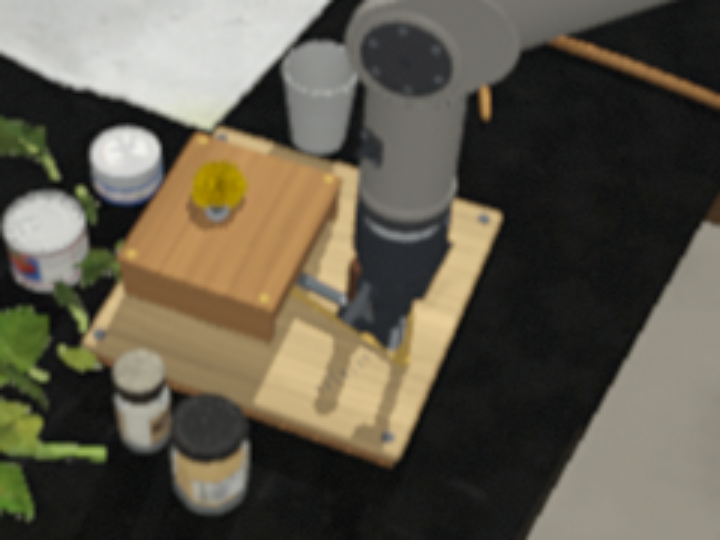

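Call:
drive_tool([
  [[0,0.15,0,0,0,0,-1],[0.03,0.15,0,0,0,0,-1],[0.03,0.15,0,0,0,0,-1],[0,0.07,0,0,0,0,-1],[0,0,0,0,0,0,-1],[0,-0.3,0,0,0,0,-1],[0,-0.5,0,0,0,0,-1],[0,-1,0,0,0,0,-1],[0,0,-1,0,0,0,-1],[0,0,-1,0,0,0,-1]],
])

```text
time_s: 21.45
position: [0.4672, 0.0558, 0.1265]
eef_rot: [[0.981, -0.192, -0.001], [-0.192, -0.981, 0.0], [-0.001, 0.0, -1.0]]
wrist_force: [-0.3, -0.5, -0.4]
width: 0.0001
grasp_force: 0.0
```

Call:
drive_tool([
  [[0,-1,-1,0,0,0,-1],[0,-1,-0.5,0,0,0,-1],[0,-1,0,0,0,0,-1],[0,-1,0,0,0,0,-1],[0,-1,0,0,0,0,-1],[0,0,0,0,0,0,-1]],
])

```text
time_s: 22.2
position: [0.4912, 0.1803, 0.1637]
eef_rot: [[0.982, -0.19, -0.001], [-0.19, -0.982, 0.002], [-0.001, -0.001, -1.0]]
wrist_force: [-0.6, -0.9, -0.6]
width: -0.0001
grasp_force: 0.0
```

```bash
python3 q.py; python3 - <<'E'
from h import *
px=cam('top')[0]['pixels'][130:310,230:470]
save('t4.png',cv2.resize(px,None,fx=3,fy=3))
E
```

```text
lev 61 [ 0.5127 -0.0168  0.1051] q 0.62 0.553 0.677
mar 26 [ 0.4536 -0.0087  0.098 ] q 0.652 0.625 0.682
[0.49138069 0.17805919 0.16350063] [-0.03923472 -0.39688673  0.1832826 ] along 0.36218896690797336
```

View pics/t4.png

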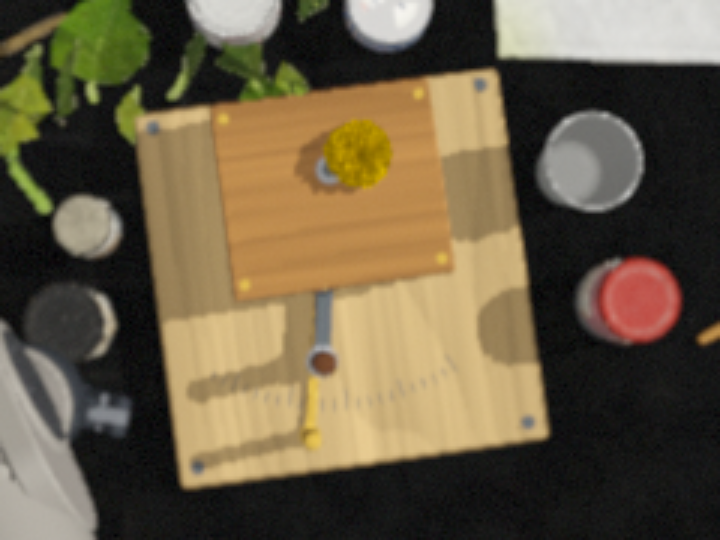

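Marker at q 0.652 against lever 0.620, so about 6.5 mm remains. I'll go back and push that much more.

Call:
drive_tool([
  [[0,1,0,0,0,0,-1],[0,1,0,0,0,0,-1],[0,1,0,0,0,0,-1],[0,1,0,0,0,0,-1],[0,1,0,0,0,0,-1],[0,0,1,0,0,0,-1],[0,0,1,0,0,0,-1],[0,0,1,0,0,0,-1],[0,0,0.4,0,0,0,-1],[0,0,0,0,0,0,-1]],
])

```text
time_s: 23.55
position: [0.4671, 0.0535, 0.0785]
eef_rot: [[0.981, -0.196, -0.001], [-0.196, -0.981, -0.001], [-0.001, 0.001, -1.0]]
wrist_force: [0.5, -0.5, 1.1]
width: 0.0002
grasp_force: 0.0
```

Call:
drive_tool([
  [[0,0.6,0,0,0,0,-1],[0,0.5,0,0,0,0,-1],[0,0.3,0,0,0,0,-1],[0,0.2,0,0,0,0,-1],[0,0.1,0,0,0,0,-1],[0,0.1,0,0,0,0,-1],[0,0,0,0,0,0,-1]],
])

```text
time_s: 24.42
position: [0.4588, 0.0103, 0.0787]
eef_rot: [[0.981, -0.195, -0.0], [-0.195, -0.981, 0.0], [-0.0, -0.0, -1.0]]
wrist_force: [0.2, -0.6, 0.1]
width: 0.0
grasp_force: 0.0
```

Call:
drive_tool([
  [[0,0.1,0,0,0,0,-1],[0,0.1,0,0,0,0,-1],[0,0,0,0,0,0,-1],[0,-0.2,0,0,0,0,-1],[0,-0.5,0,0,0,0,-1],[0,-1,0,0,0,0,-1],[0,0,-1,0,0,0,-1],[0,0,-1,0,0,0,-1],[0,0,-1,0,0,0,-1],[0,-1,0,0,0,0,-1]],
])

```text
time_s: 25.68
position: [0.4727, 0.0705, 0.1559]
eef_rot: [[0.98, -0.199, 0.004], [-0.199, -0.98, -0.001], [0.004, 0.0, -1.0]]
wrist_force: [0.6, 1.5, -0.5]
width: -0.0002
grasp_force: 0.0
```

Call:
drive_tool([
  [[0,-1,-0.5,0,0,0,-1],[0,-1,0,0,0,0,-1],[0,-1,0,0,0,0,-1],[0,-1,0,0,0,0,-1],[0,0,0,0,0,0,-1]],
])

```text
time_s: 26.3
position: [0.4897, 0.1728, 0.1662]
eef_rot: [[0.982, -0.19, -0.001], [-0.19, -0.982, 0.001], [-0.001, -0.001, -1.0]]
wrist_force: [0.3, -0.1, 0.3]
width: 0.0
grasp_force: 0.0
```

```bash
python3 q.py; python3 q.py
```

```text
lev 60 [ 0.5126 -0.0169  0.1055] q 0.619 0.553 0.677
mar 25 [ 0.4535 -0.0133  0.098 ] q 0.631 0.605 0.66
[0.48988249 0.17055489 0.16606697] [ 0.74768452  0.05020102 -0.52813124] along 0.19780055885259495
lev 61 [ 0.5127 -0.0168  0.1053] q 0.62 0.553 0.677
mar 22 [ 0.4532 -0.013   0.0987] q 0.632 0.604 0.66
[0.49007313 0.16913685 0.16600501] [ 0.26632744  0.26403391 -0.04606872] along -0.16215664156958942
```

```bash
sed "s/cam('top')/cam('scene')/" q.py > q2.py; python3 q2.py; python3 - <<'E'
from h import *
P=cloud(*cam('top'))
for k,(a,b,c,d) in {'jar1':(235,220,275,255),'spice':(245,192,275,220),'glass':(405,165,448,203),'jar2':(418,212,460,248)}.items():
    Q=P[b:d,a:c].reshape(-1,3);q=Q[(Q[:,2]>.08)&(Q[:,2]<.11)]; print(k,np.median(q,0).round(3))
E
```

```text
lev 52 [ 0.5124 -0.0179  0.1047] q 0.612 0.538 0.673
mar 39 [ 0.4527 -0.0135  0.0958] q 0.629 0.575 0.653
[0.49024098 0.16840339 0.16602798] [-0.2391779   0.40538837 -0.17270895] along -0.46154235513836894
jar1 [0.542 0.181 0.093]
spice [0.615 0.17  0.095]
glass [ 0.679 -0.243  0.094]
jar2 [ 0.564 -0.259  0.096]
```

Both views put the marker within about 0.012–0.017 rad of the lever, the jars haven't moved and the robot is clear. Handing in.

```bash
python3 -c "
from station import ticket
print(ticket.job_done())"
```

```text
the job is handed in; nothing more can be done
None
```

I handed the job in; it returned no verdict. The lever was pressed to about 9.5 N at the knob and left on the pad, and the marker lies about 0.012–0.017 rad off the lever line in two camera views, within the 0.04 limit. The four jars and tumbler had not moved, and the marigold looked unmoved in the pictures.

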